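# Open the cheese keeper with the red wheel by its pinch catch

## Robot

A 6-joint arm with a two-finger parallel gripper is mounted at the origin on a cart in front of the work surface, level with it; the furniture and walls round the work are solid. World frame = base frame: x ahead of the robot, y to its left, z up, the work surface at z = 0. Lengths are in mm, angles in rad, forces in N, time in s.
With the tool pointing down it reaches from about 275 to 750 mm from the base axis. Payload 10.2 kg.
Tool frame: the origin (TCP) lies at the very end of the fingers, on their centre line; the grasp point (between the pads) lies 19 mm behind it; z points along the fingers, y is the line along which they close (so a half turn about z gives the same grasp; the last joint's range is limited). The gripper opens to 85 mm and grips with 20 to 120 N. Pads are 22 mm wide; open, the fingers measure 114 mm over their backs; the gripper's body (76 mm by 85 mm) begins 54 mm behind the grasp point. The pads swing forward as they close: fully open they stand 13 mm farther back than shut.
Start: joints at [0.964, 0.313, 1.498, -0, 1.331, -0.223], TCP at [196.597, 486.807, 231.294] pointing down, gripper open.
Joint ranges: [-2.94, 2.94], [-0.97, 2.17], [0.19, 2.56], [-1.23, 4.37], [0.02, 3.11], [-2.88, 2.88]. Speed limits (rad/s): [2.39, 2.39, 3.01, 3.14, 3.14, 3.14].

## Interface

Orientations are given as a unit quaternion [w, x, y, z].
In Python, from rig import telemetry, optics, ctrl gives the robot as it stands.
- The arm moves only by the tool servo_tool, never from a script. Its argument "deltas" is a list of rows, each a list of 3 entries, a list of its own where there are three numbers: the shift along the tool's x, y, z in units of 20 cm (1.0 is 20 cm), then the turn, a rotation vector about the tool's x, y, z in units of 90 degrees (1.0 is 90 degrees), then the opening, from 0 (shut) to 1 (fully open). A call has 1 to 8 rows; each row shifts and turns the commanded pose from where the row before left it, along the tool's axes as they then stand; what a row does not reach is not made up. A row lasts 1/10 s, in which the tool goes at most 50 mm and 8.59 degrees, less where a joint would pass 70% of its speed; a pose out of reach is approached as far as the arm can. A call with a number of a shift or a turn outside -1 to 1 is refused whole. A call with a gripper value outside its range is refused whole. The fingers move at their own pace and stop on an object; "squeeze" is the grip in N (left out, the last holds). Time passes only in rows, so rows that do not move let the fingers close. It gives the time, the measured TCP pose, the force, the opening and the grip force at its end, in the units of the state.
- telemetry.sense(): the state, without advancing time (a new reading comes with each control period).
- optics.capture(name): name is "side" or "top"; returns the picture (480x640x3 uint8, blue, green, red); there is no depth.
- optics.camera_model(name): a dict with "vfov" (degrees; the focal length in pixels is half the picture's height over the tangent of half this angle, whatever the lens; pixels are square), "cx", "cy" (the principal point, pixels), "dist" ([k1, k2, p1, p2, k3] as OpenCV has them; the pictures are not rectified), "R" (3x3) and "t" (3): a world point X has camera coordinates R X + t. Camera axes: x right, y down, z forward; pixel columns grow to the right and rows downward; lengths in mm; the calibration is good to about 2 mm. A picture is of the moment at which its call begins. camera_model takes no time and is no camera call.
- ctrl.finish_job(): hands the job in; it is judged then, once.
The state is a dict: "time_s": time; "joints": joint angles; "dq": joint speeds; "tau": joint torques, N m; "eef_pos": TCP position; "ee_rot": TCP orientation; "force": force on the tool from outside, world axes, zero at the start; "wrist_torque": the same for the moment, N m; "grip_width": opening from 0.0 (shut) to 1.0 (fully open); "grip_force": force on a finger pad.
Only numpy, scipy, OpenCV 4.12 (cv2) and the standard library are available. Lean on these libraries where they do the work, as an engineer would, in place of code of your own. Each camera call takes 0.05 s, during which the arm holds its last target. There are 200 camera calls.

## Task

Open the clear cheese keeper that holds the red cheese wheel: pinch the two orange buttons of its lid together between the fingers to free the catch, lift the lid off, and set it down, right way up, on the middle of the white marble slab, letting go only once it stands there.

Things in the scene. Friction and masses are not known exactly. Their poses are not given: they have to be found in the camera images.
- red_lid_grip (a point): Centre of the pinch catch on the lid over the red wheel, midway between its two orange buttons and half-way up them, 110 mm above the worktop at first. z is the lid's up, y from right button to left (the pinch direction). Lid: clear plate, white rim, 146 x 146 x 6 mm, ~0.25 kg; its upper face is 26 mm below this point, the soles of its 4 corner feet 49 mm below. Lifted 20 mm it clears the box.
- red_lid_left_button (a joint): Travel (m) of the button on the lid's +y side: 0 out, 0.008 pressed home toward the lid's middle; spring 3 N to 6.5 N. Each button's face is upright, 36 mm wide, 26 mm high; the faces are 50 mm apart at rest, 34 mm when pinched home. The grey housing between them is 52 mm long (x), 28 mm thick (y), and its top is 8 mm above red_lid_grip.
- red_lid_right_button (a joint): The same for the button on the -y side. Each button draws in an orange tongue that else sits in a slot of the box's wall: the lid comes off only while both are pressed 6 mm or more, and may be carried by the buttons. The box is clear, 142 x 142 x 78 mm, fixed. A like keeper with a yellow wheel is a bystander.
- slab_top (a point): Centre of the upper face of the white marble slab where the lid goes: 180 x 180 mm, 12 mm thick, fixed on the worktop; z up, x and y along its sides. When the lid stands on the slab on its feet, red_lid_grip is 49 mm above this face.

How it is judged (in metres and radians):
On the way, in this order (a step that is already met when the one before it is completed fails the run):
1. both buttons of the lid over the red wheel are pinched in by more than 6 mm while the lid is still on its box (value of joint each of red_lid_left_button, red_lid_right_button above 0.006 m and distance of red_lid_grip from where it was at the start of the episode below 0.02 m), for 0.1 s.
2. the lid is lifted clear of its box (by more than 30 mm) (height (world z) of red_lid_grip above 0.14 m), for 0.1 s.
3. the lid is lowered onto the slab (within 8 mm of standing on it) with both buttons still held in (horizontal distance between red_lid_grip and slab_top below 0.03 m and z of red_lid_grip in the frame of slab_top below 0.057 m and value of joint each of red_lid_left_button, red_lid_right_button above 0.004 m), for 0.05 s.
At the end, for the whole second after the job is handed in: The lid of the red wheel's keeper stands on its feet on the white marble slab, its middle within 25 mm of the slab's middle and level within 7 degrees, both buttons sprung back out (horizontal distance between red_lid_grip and slab_top below 0.025 m and z of red_lid_grip in the frame of slab_top between 0.043 and 0.055 m and angle between red_lid_grip's own z axis and vertical below 0.12 rad and value of joint each of red_lid_left_button, red_lid_right_button below 0.002 m); the robot touches nothing.
It also fails if it takes over 48 s, if anything falls off the work surface, if the arm or the gripper's body presses on something with over 40 N, if the wrist force passes 120 N, or if a joint passes its speed limit or range.

## Working session

There is one attempt and no reset: what is moved stays moved. The work goes in short steps, Python scripts to look and compute and a tool call to move; the robot and the scene stay as the last step left them, time stands still between calls to the robot, and variables do not carry over. Pictures are saved under pics/ and viewed, at most 10 in all, crops included, and the job is handed in when it is done.

Besides the shell and the picture viewer there is one more tool, called after "Request:" by a JSON object that holds its "api" and its "payload". servo_tool: Moves the arm, as the interface text tells. Its arguments: {"type":"object","properties":{"deltas":{"type":"array"},"squeeze":{"type":"number"}},"required":["deltas"]}

```bash
mkdir -p pics; python3 - <<'E'
from rig import telemetry, optics
import cv2
for n in("side","top"):
    cv2.imwrite(f"pics/{n}0.png",optics.capture(n)); m=optics.camera_model(n); print(n,m)
s=telemetry.sense(); print(s)
E
```

```text
side {'vfov': 57.47825382800271, 'cx': 322.0824772864015, 'cy': 243.2399622428351, 'dist': array([-0.07599359,  0.        ,  0.        ,  0.        ,  0.        ]), 'R': array([[ 9.99811663e-01, -1.53776617e-02,  1.18392097e-02],
       [-3.29728471e-04, -6.23413936e-01, -7.81891908e-01],
       [ 1.94043976e-02,  7.81740745e-01, -6.23301594e-01]]), 't': array([-538.0117584 ,  117.44839627,  867.74811796])}
top {'vfov': 43.26812157556464, 'cx': 323.1481415536982, 'cy': 248.23046988480158, 'dist': array([-0.1943042,  0.       ,  0.       ,  0.       ,  0.       ]), 'R': array([[-0.01018874, -0.99994229, -0.00340556],
       [-0.9851808 ,  0.01062136, -0.17118988],
       [ 0.17121617,  0.00161088, -0.98523217]]), 't': array([  49.85158839,  553.47827715, 1078.11806127])}
{'time_s': 0.1, 'joints': array([ 9.63603419e-01,  3.13394425e-01,  1.49834406e+00,  1.82559768e-05,
        1.33101479e+00, -2.23387783e-01]), 'dq': array([ 0.00055112, -0.00259656, -0.00209007, -0.00012737,  0.00241131,
       -0.00056645]), 'tau': array([ 7.61763022e-04, -4.12904263e+01, -2.60144305e+01, -2.33014698e-04,
        2.96881029e-03,  3.72460249e-05]), 'eef_pos': array([196.45578201, 486.61363085, 230.79853285]), 'ee_rot': array([-2.42242305e-04,  1.90728977e-01,  9.81642562e-01, -5.27408560e-04]), 'force': array([-0.13206137, -0.46216358, -0.58421819]), 'wrist_torque': array([ 0.01465798, -0.01871029,  0.02026921]), 'grip_force': 0.0, 'grip_width': 1.0032784607319754}
```

View pics/side0.png

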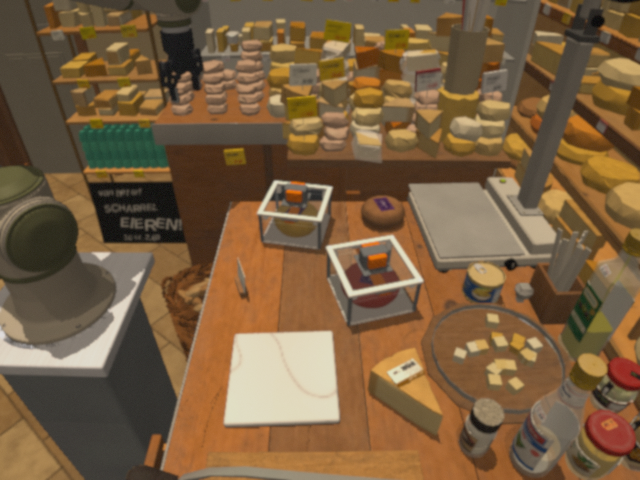

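View pics/top0.png

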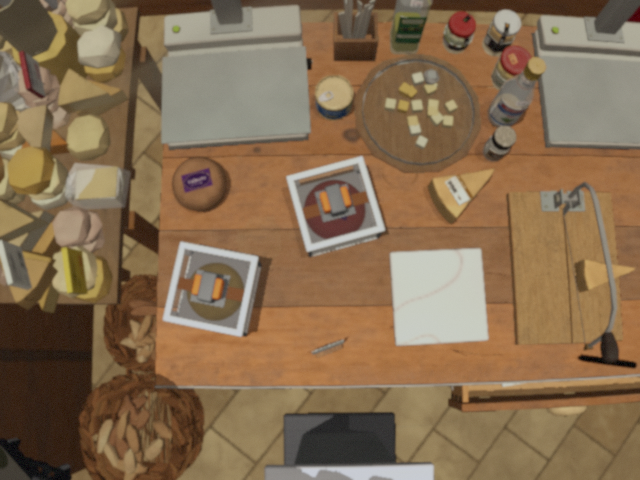

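Top view: red-wheel keeper lid centred near (335,205) with orange buttons at about (322,202) and (349,199), and slab at about (438,296). Side view: red keeper catch at (375,257), slab at (283,378).

```bash
cat > h.py <<'E'
import numpy as np, cv2
from rig import telemetry, optics
def K(m):
    f=240/np.tan(np.radians(m["vfov"])/2); return np.array([[f,0,m["cx"]],[0,f,m["cy"]],[0,0,1]])
def ray(n,uv):
    m=optics.camera_model(n); p=cv2.undistortPoints(np.array(uv,float).reshape(-1,1,2),K(m),m["dist"])[:,0]
    d=np.c_[p,np.ones(len(p))]@m["R"]; return -m["R"].T@m["t"],d
def onz(n,uv,z):
    o,d=ray(n,uv); return o+d*((z-o[2])/d[:,2])[:,None]
def blobs(mask,roi,amin=20):
    x0,y0,x1,y1=roi; M=np.zeros_like(mask); M[y0:y1,x0:x1]=mask[y0:y1,x0:x1]
    cs=cv2.findContours(M,cv2.RETR_EXTERNAL,cv2.CHAIN_APPROX_NONE)[0]
    return sorted([c for c in cs if cv2.contourArea(c)>=amin],key=cv2.contourArea,reverse=True)
def orange(im):
    h=cv2.cvtColor(im,cv2.COLOR_BGR2HSV); return cv2.inRange(h,(5,190,170),(20,255,255))
def white(im):
    h=cv2.cvtColor(im,cv2.COLOR_BGR2HSV); return cv2.inRange(h,(0,0,165),(180,70,255))
E
python3 - <<'E'
from h import *
T=cv2.imread("pics/top0.png");S=cv2.imread("pics/side0.png")
def rect(c): return cv2.minAreaRect(c)
for n,im,roiR,roiS,roiO in(("top",T,(280,150,392,260),(380,240,500,352),(305,170,365,230)),("side",S,(320,230,425,325),(220,325,345,430),(350,235,400,280))):
    w=white(im)
    for nm,roi,z in(("lid",roiR,84),("slab",roiS,12)):
        c=blobs(w,roi)[0]; q=cv2.approxPolyDP(cv2.convexHull(c),8,True)[:,0]
        P=onz(n,q,z); print(n,nm,q.tolist(),P.round(0)[:,:2].tolist(),"mean",P.mean(0).round(1),cv2.contourArea(c))
    for c in blobs(orange(im),roiO,6):
        r=rect(c); print(n,"or",r,cv2.contourArea(c),onz(n,[r[0]],123 if n=="top" else 110).round(1))
E
```

```text
top lid [[362, 156], [383, 230], [307, 250], [286, 176]] [[721.0, -30.0], [580.0, -65.0], [545.0, 73.0], [684.0, 111.0]] mean [632.3  22.3  84. ] 6184.0
top slab [[479, 248], [488, 338], [397, 345], [390, 253]] [[557.0, -259.0], [383.0, -268.0], [374.0, -93.0], [550.0, -84.0]] mean [ 465.9 -176.2   12. ] 8460.0
side lid [[422, 279], [349, 296], [326, 247], [392, 235]] [[723.0, -24.0], [584.0, -67.0], [546.0, 71.0], [685.0, 110.0]] mean [634.5  22.4  84. ] 3761.0
side slab [[331, 332], [337, 420], [225, 424], [236, 335]] [[553.0, -89.0], [557.0, -263.0], [386.0, -270.0], [379.0, -95.0]] mean [ 468.7 -179.3   12. ] 9409.0
side or ((377.4864501953125, 256.4189147949219), (4.274373531341553, 17.261892318725586), 80.53767395019531) 54.5 [[640.9  10.4 110. ]]
side or ((369.9189453125, 244.01351928710938), (1.64398992061615, 14.302711486816406), 80.53767395019531) 9.5 [[630.4  47.7 110. ]]
```

```bash
python3 - <<'E'
from h import *
T=cv2.imread("pics/top0.png");S=cv2.imread("pics/side0.png")
for n,im,roi in(("top",T,(312,175,360,228)),("side",S,(350,235,400,280))):
    h=cv2.cvtColor(im,cv2.COLOR_BGR2HSV)
    m=cv2.inRange(h,(5,160,200 if n=="top" else 150),(20,255,255))
    for c in blobs(m,roi,5):
        r=cv2.minAreaRect(c); print(n,np.round(r[0],1),np.round(r[1],1),r[2],onz(n,[r[0]],123 if n=="top" else 110).round(1))
a=cv2.resize(T[150:260,280:392],None,fx=4,fy=4); b=cv2.resize(S[225:325,320:425],None,fx=4,fy=4)
o=np.zeros((440,800,3),np.uint8); o[:440,:400]=a[:,:400]; o[:400,400:800]=b[:,:400]; cv2.imwrite("pics/crop.png",o)
E
```

```text
side [377.1 256.6] [ 5.5 18.4] 78.69007110595703 [[640.2  10.  110. ]]
side [363. 237.] [ 4. 26.] 90.0 [[618.9  69.9 110. ]]
side [370.  244.1] [ 2.5 16.4] 80.53767395019531 [[630.6  47.5 110. ]]
```

View pics/crop.png

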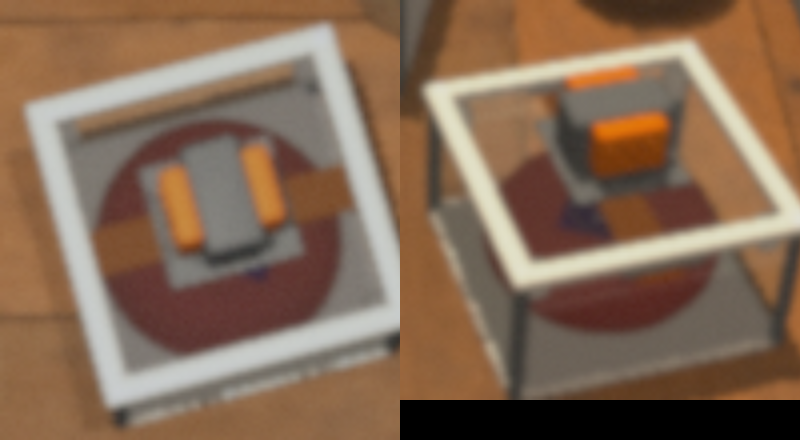

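Crop: top view button tops centred at about (325,202) and (345.8,196), side view near-button face about (377.5,260); pinch axis turned ~15°.

```bash
python3 - <<'E'
from h import *
print(onz("top",[(325,202),(345.8,196)],121), onz("top",[(336,197.5)],118)); print(onz("side",[(377.5,260)],110))
E
```

```text
[[623.95245989  39.81912086 121.        ]
 [634.50222905   2.94360698 121.        ]] [[632.72312475  20.24103649 118.        ]]
[[6.39752789e+02 1.65114375e-01 1.10000000e+02]]
```

Request:
{"api": "servo_tool", "payload": {"deltas": [[[-0.18,-0.08,0],[0,0,0],1],[[-0.18,-0.08,0],[0,0,0],1],[[-0.18,-0.08,0],[0,0,0],1],[[-0.18,-0.08,0],[0,0,0],1],[[-0.18,-0.08,0],[0,0,0],1],[[-0.18,-0.08,0],[0,0,0],1],[[-0.18,-0.08,0],[0,0,0],1],[[-0.18,-0.08,0],[0,0,0],1]]}}

```text
time_s: 0.9
eef_pos: [416.5, 258.9, 231.1]
ee_rot: [-0.0, 0.191, 0.982, -0.0]
force: [0.9, 1.1, -0.2]
grip_width: 1.004
grip_force: 0.0
```

Request:
{"api": "servo_tool", "payload": {"deltas": [[[-0.206,-0.1,0],[0,0,0],1],[[-0.206,-0.1,0],[0,0,0],1],[[-0.206,-0.1,0],[0,0,0],1],[[-0.206,-0.1,0],[0,0,0],1],[[-0.206,-0.1,0],[0,0,0],1],[[-0.206,-0.1,0],[0,0,0],1],[[-0.206,-0.1,0],[0,0,0],1],[[0,0,0],[0,0,-0.083],1]]}}

```text
time_s: 1.7
eef_pos: [632.7, 18.1, 229.4]
ee_rot: [-0.001, 0.128, 0.992, -0.0]
force: [-1.3, -0.0, -0.2]
grip_width: 1.0
grip_force: 0.0
```

Request:
{"api": "servo_tool", "payload": {"deltas": [[[0,0,0.05],[0,0,-0.083],1],[[0,0,0.05],[0,0,-0.083],1],[[0,0,0.05],[0,0,-0.083],1],[[0,0,0.05],[0,0,-0.083],1],[[0,0,0],[0,0,0],1],[[0,0,0],[0,0,0],1]]}}

```text
time_s: 2.3
eef_pos: [630.7, 22.5, 191.3]
ee_rot: [-0.0, -0.132, 0.991, 0.0]
force: [0.0, -0.7, 0.9]
grip_width: 1.002
grip_force: 0.0
```

```bash
cat > d.py <<'E'
import sys
from h import *
from scipy.spatial.transform import Rotation as R
s=telemetry.sense(); q=s["ee_rot"]; r=R.from_quat([q[1],q[2],q[3],q[0]]).as_matrix()
g=np.array(eval(sys.argv[1]))-s["eef_pos"]
print("yaw",np.degrees(np.arctan2(r[1,1],r[0,1])),"z",r[:,2],"units",(r.T@g/200).round(4),s["eef_pos"].round(1),s["joints"].round(2))
E
python3 d.py "[632.5,22,90]"; python3 -c "
from h import *
T=optics.capture('top');S=optics.capture('side')
cv2.imwrite('pics/c2.png',np.hstack([cv2.resize(T[120:280,250:410],(400,400)),cv2.resize(S[150:310,290:450],(400,400))]))"
```

```text
yaw 105.16267798635239 z [-3.82753865e-04  5.33530790e-05 -9.99999925e-01] units [-0.0083 -0.0048  0.5066] [630.7  22.5 191.3] [-0.15  0.58  1.2  -0.    1.36 -1.99]
```

View pics/c2.png

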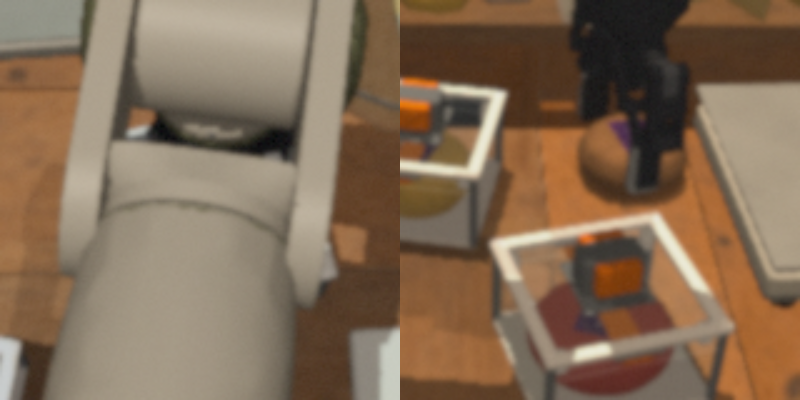

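Side view (right half): fingers open above the catch, tips around (645,190) in the crop, nothing disturbed. Descend part way and check.

Request:
{"api": "servo_tool", "payload": {"deltas": [[[-0.008,-0.005,0.1],[0,0,0],1],[[0,0,0.1],[0,0,0],1],[[0,0,0.08],[0,0,0],1],[[0,0,0],[0,0,0],1],[[0,0,0],[0,0,0],1]]}}

```text
time_s: 2.9
eef_pos: [632.9, 21.9, 136.2]
ee_rot: [0.0, -0.133, 0.991, -0.0]
force: [0.2, -0.6, 1.1]
grip_width: 1.004
grip_force: 0.0
```

```bash
python3 d.py "[632.5,22,90]"; python3 -c "
from h import *
S=optics.capture('side')
cv2.imwrite('pics/c3.png',cv2.resize(S[190:310,320:440],(600,600),interpolation=cv2.INTER_CUBIC))"
```

```text
yaw 105.30621909378921 z [ 9.94800049e-04 -1.74819191e-04 -9.99999490e-01] units [0.0018 0.0012 0.2311] [632.9  21.9 136.2] [-0.15  0.63  1.27 -0.    1.24 -1.99]
```

View pics/c3.png

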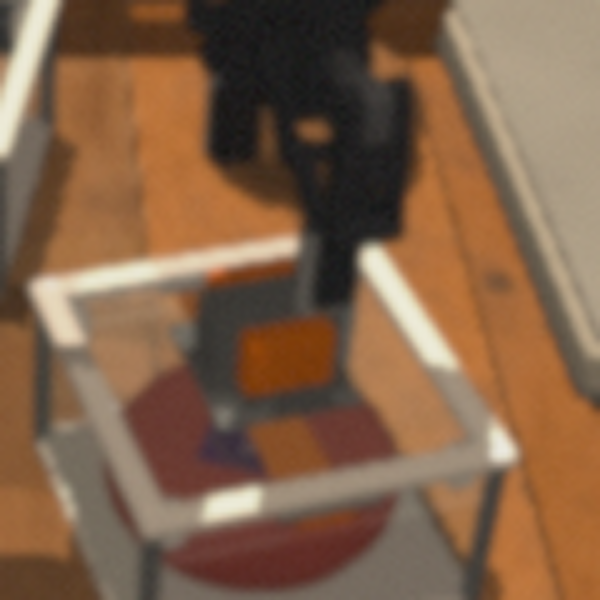

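```bash
python3 - <<'E'
from h import *
m=optics.camera_model("side")
c=np.array([632.9,21.9]);y=np.array([-.264,.9645]);x=np.array([.9645,.264])
P=[]
for s,w,z in((-42,-11,149),(-42,11,149),(-57,-11,149),(-57,11,149),(-25,-18,123),(-25,18,123),(-25,-18,97),(-25,18,97)):
    P.append([*(c+s*y+w*x),z])
p=cv2.projectPoints(np.array(P),cv2.Rodrigues(m["R"])[0],m["t"],K(m),m["dist"])[0][:,0]
print(((p-[320,190])*5).round(0))
E
```

```text
[[287. 306.]
 [344. 296.]
 [303. 333.]
 [361. 322.]
 [245. 336.]
 [336. 319.]
 [239. 389.]
 [329. 372.]]
```

Prediction matches the picture (button and finger) within ~1–2 mm. Descend and pinch.

Request:
{"api": "servo_tool", "payload": {"deltas": [[[0,0,0.08],[0,0,0],1],[[0,0,0.08],[0,0,0],1],[[0,0,0.07],[0,0,0],1],[[0,0,0],[0,0,0],1],[[0,0,0],[0,0,0],0.65],[[0,0,0],[0,0,0],0.65],[[0,0,0],[0,0,0],0.65]], "squeeze": 40}}

```text
time_s: 3.65
eef_pos: [632.9, 21.9, 90.2]
ee_rot: [0.001, -0.134, 0.991, -0.0]
force: [-0.0, 0.4, 0.3]
grip_width: 0.65
grip_force: 0.0
```

Request:
{"api": "servo_tool", "payload": {"deltas": [[[0,0,0],[0,0,0],0.5],[[0,0,0],[0,0,0],0.4],[[0,0,0],[0,0,0],0.3],[[0,0,0],[0,0,0],0.3],[[0,0,0],[0,0,0],0.3],[[0,0,0],[0,0,0],0.3],[[0,0,0],[0,0,0],0.3],[[0,0,0],[0,0,0],0.3]]}}

```text
time_s: 4.45
eef_pos: [633.2, 21.7, 91.2]
ee_rot: [0.001, -0.133, 0.991, -0.0]
force: [-2.2, -0.6, 10.8]
grip_width: 0.372
grip_force: 41.3
```

Request:
{"api": "servo_tool", "payload": {"deltas": [[[0,0,-0.01],[0,0,0],0.3],[[0,0,-0.02],[0,0,0],0.3],[[0,0,0],[0,0,0],0.3]]}}

```text
time_s: 4.75
eef_pos: [632.5, 22.0, 95.4]
ee_rot: [-0.0, -0.134, 0.991, 0.0]
force: [0.7, -0.5, -2.9]
grip_width: 0.371
grip_force: 40.0
```

```bash
python3 -c "
from h import *
S=optics.capture('side')
cv2.imwrite('pics/c4.png',cv2.resize(S[190:310,320:440],(600,600),interpolation=cv2.INTER_CUBIC)); print(telemetry.sense()['force'])"
```

```text
[-0.17667492 -1.38031882 -3.29089723]
```

View pics/c4.png

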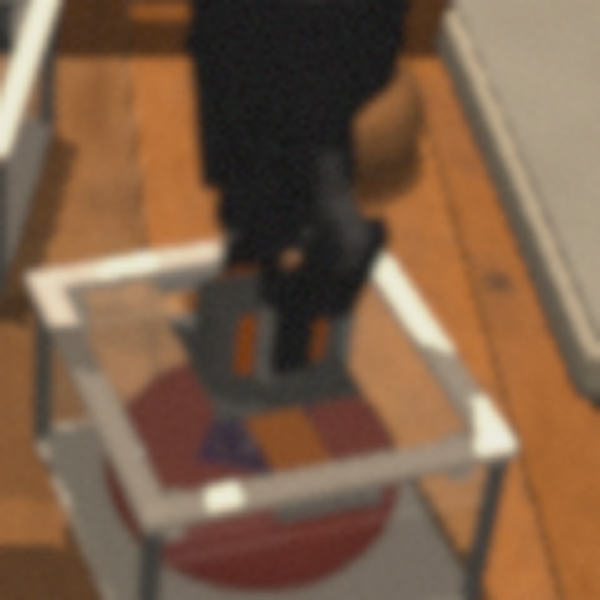

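Pads grip the orange faces (crop ~(280,340)), force −3 N ≈ lid weight: the lid is hanging. Lift further.

Request:
{"api": "servo_tool", "payload": {"deltas": [[[0,0,-0.03],[0,0,0],0.3],[[0,0,-0.06],[0,0,0],0.3],[[0,0,-0.08],[0,0,0],0.3],[[0,0,-0.08],[0,0,0],0.3],[[0,0,-0.06],[0,0,0],0.3],[[0,0,-0.04],[0,0,0],0.3],[[0,0,0],[0,0,0],0.3],[[0,0,0],[0,0,0],0.3]]}}

```text
time_s: 5.6
eef_pos: [632.3, 22.0, 164.8]
ee_rot: [-0.0, -0.134, 0.991, 0.0]
force: [0.2, -0.9, -3.4]
grip_width: 0.375
grip_force: 40.2
```

```bash
python3 d.py "[467.5,-178,165]"; python3 -c "
from h import *
S=optics.capture('side')
print(telemetry.sense()['force'])
cv2.imwrite('pics/c5.png',cv2.resize(S[150:330,290:470],(600,600),interpolation=cv2.INTER_CUBIC))"
```

```text
yaw 105.35814911392069 z [-8.57003197e-04  1.24081124e-04 -9.99999625e-01] units [ 1.0593e+00 -7.4580e-01 -3.0000e-04] [632.3  22.  164.8] [-0.15  0.6   1.23 -0.    1.3  -1.99]
[-0.2986208  -0.76918082 -2.74167588]
```

View pics/c5.png

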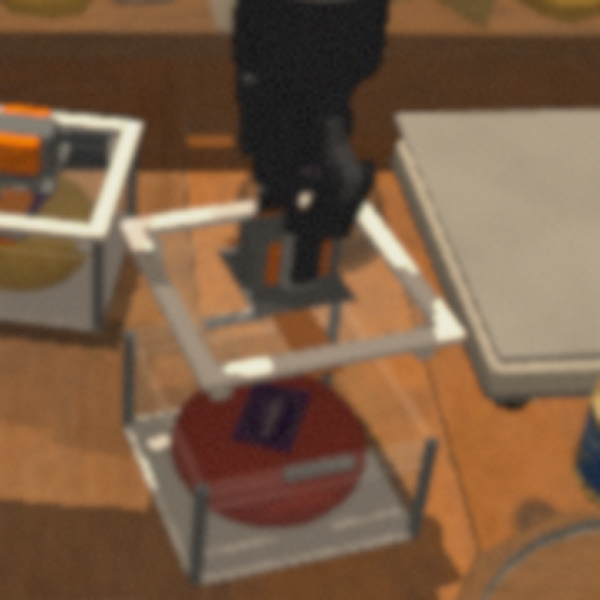

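Lid is off, level, box open below it. Carry to the slab.

Request:
{"api": "servo_tool", "payload": {"deltas": [[[0.03,-0.02,0],[0,0,0],0.3],[[0.06,-0.04,0],[0,0,0],0.3],[[0.07,-0.05,0],[0,0,0],0.3],[[0.08,-0.06,0],[0,0,0],0.3],[[0.08,-0.06,0],[0,0,0],0.3],[[0.08,-0.06,0],[0,0,0],0.3],[[0.08,-0.06,0],[0,0,0],0.3],[[0.08,-0.05,0],[0,0,0],0.3]]}}

```text
time_s: 6.45
eef_pos: [544.7, -85.8, 164.9]
ee_rot: [-0.0, -0.133, 0.991, 0.0]
force: [-0.1, -0.3, -2.5]
grip_width: 0.376
grip_force: 40.2
```

Request:
{"api": "servo_tool", "payload": {"deltas": [[[0.08,-0.06,0],[0,0,0],0.3],[[0.08,-0.06,0],[0,0,0],0.3],[[0.08,-0.06,0],[0,0,0],0.3],[[0.08,-0.06,0],[0,0,0],0.3],[[0.08,-0.05,0],[0,0,0],0.3],[[0.06,-0.04,0],[0,0,0],0.3],[[0.04,-0.02,0],[0,0,0.03],0.3],[[0,0,0],[0,0,0.04],0.3]]}}

```text
time_s: 7.25
eef_pos: [467.1, -179.5, 165.2]
ee_rot: [-0.0, -0.076, 0.997, 0.0]
force: [0.6, -0.8, -2.0]
grip_width: 0.371
grip_force: 40.2
```

Request:
{"api": "servo_tool", "payload": {"deltas": [[[0,0,0],[0,0,0.04],0.3],[[0,0,0],[0,0,0.03],0.3],[[0,0,0],[0,0,0],0.3],[[0,0,0],[0,0,0],0.3]]}}

```text
time_s: 7.65
eef_pos: [467.8, -178.7, 165.2]
ee_rot: [-0.0, -0.024, 1.0, 0.0]
force: [-0.4, 0.2, -2.7]
grip_width: 0.374
grip_force: 40.2
```

```bash
python3 d.py "[467.5,-178,45]"; python3 -c "
from h import *
S=optics.capture('side')
print(telemetry.sense()['force'])
cv2.imwrite('pics/c6.png',cv2.resize(S[250:450,180:380],(600,600),interpolation=cv2.INTER_CUBIC))"
```

```text
yaw 92.78803993480273 z [-2.41099607e-05  1.01364202e-04 -9.99999995e-01] units [0.0014 0.0037 0.6012] [ 467.8 -178.7  165.2] [-0.6   0.32  1.66  0.    1.15 -2.22]
[ 0.277202   -0.3565743  -2.65901355]
```

View pics/c6.png

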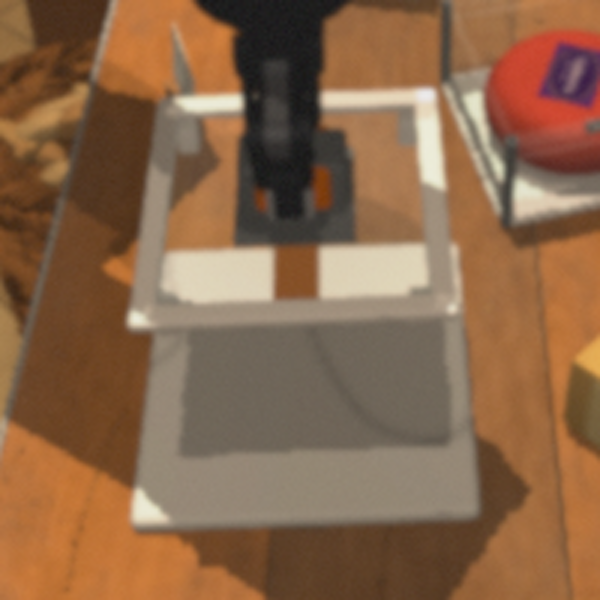

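Lid is held level over the slab, aligned with it (lid x-span 130–460, slab 130–480 in crop, perspective apart). Lower.

Request:
{"api": "servo_tool", "payload": {"deltas": [[[0,0.004,0.06],[0,0,0],0.3],[[0,0,0.1],[0,0,0],0.3],[[0,0,0.12],[0,0,0],0.3],[[0,0,0.12],[0,0,0],0.3],[[0,0,0.1],[0,0,0],0.3],[[0,0,0.05],[0,0,0],0.3],[[0,0,0.03],[0,0,0],0.3],[[0,0,0],[0,0,0],0.3]]}}

```text
time_s: 8.5
eef_pos: [467.7, -178.0, 48.9]
ee_rot: [-0.0, -0.024, 1.0, 0.0]
force: [0.4, -0.6, -3.1]
grip_width: 0.373
grip_force: 40.4
```

Request:
{"api": "servo_tool", "payload": {"deltas": [[[0,0,0.01],[0,0,0],0.3],[[0,0,0.01],[0,0,0],0.3],[[0,0,0.005],[0,0,0],0.3],[[0,0,0],[0,0,0],0.3],[[0,0,0],[0,0,0],0.3]]}}

```text
time_s: 9.0
eef_pos: [467.9, -178.1, 44.5]
ee_rot: [0.0, -0.024, 1.0, -0.0]
force: [-1.0, 0.1, -2.9]
grip_width: 0.371
grip_force: 40.4
```

Request:
{"api": "servo_tool", "payload": {"deltas": [[[0,0,0.005],[0,0,0],0.3],[[0,0,0.005],[0,0,0],0.3],[[0,0,0],[0,0,0],0.3],[[0,0,0],[0,0,0],0.3]]}}

```text
time_s: 9.4
eef_pos: [467.8, -178.1, 42.3]
ee_rot: [0.0, -0.024, 1.0, -0.0]
force: [-0.6, 0.2, -2.6]
grip_width: 0.371
grip_force: 40.6
```

Request:
{"api": "servo_tool", "payload": {"deltas": [[[0,0,0.005],[0,0,0],0.3],[[0,0,0],[0,0,0],0.3],[[0,0,0],[0,0,0],0.3]]}}

```text
time_s: 9.7
eef_pos: [467.9, -178.1, 42.2]
ee_rot: [0.0, -0.024, 1.0, -0.0]
force: [-4.3, 2.0, 8.7]
grip_width: 0.37
grip_force: 43.4
```

Feet are on the slab (force reversed at TCP z 42.2, as expected). Release gently and retreat.

Request:
{"api": "servo_tool", "payload": {"deltas": [[[0,0,0],[0,0,0],0.42],[[0,0,0],[0,0,0],0.48],[[0,0,0],[0,0,0],0.55],[[0,0,0],[0,0,0],0.65],[[0,0,0],[0,0,0],0.8],[[0,0,0],[0,0,0],0.9],[[0,0,0],[0,0,0],0.9],[[0,0,0],[0,0,0],0.9]]}}

```text
time_s: 10.5
eef_pos: [467.8, -178.1, 41.4]
ee_rot: [0.0, -0.024, 1.0, -0.0]
force: [0.1, -0.7, -0.7]
grip_width: 0.897
grip_force: 0.0
```

Request:
{"api": "servo_tool", "payload": {"deltas": [[[0,0,-0.05],[0,0,0],0.9],[[0,0,-0.1],[0,0,0],0.9],[[0,0,-0.15],[0,0,0],0.9],[[0,0,-0.2],[0,0,0],0.9],[[0,0,-0.15],[0,0,0],0.9],[[0,0,-0.1],[0,0,0],0.9],[[0,0,0],[0,0,0],0.9],[[0,0,0],[0,0,0],0.9]]}}

```text
time_s: 11.3
eef_pos: [467.6, -177.9, 191.2]
ee_rot: [0.0, -0.024, 1.0, 0.0]
force: [-0.6, -0.6, -0.4]
grip_width: 0.9
grip_force: 0.0
```

```bash
python3 -c "
from h import *
S=optics.capture('side')
s=telemetry.sense();print(s['force'],s['eef_pos'],s['grip_width'])
cv2.imwrite('pics/c7.png',cv2.resize(S[250:450,180:380],(600,600),interpolation=cv2.INTER_CUBIC))"
```

```text
[-0.05463331 -0.2866008  -0.3463237 ] [ 467.36705    -177.81070907  190.56189792] 0.8958149238360821
```

View pics/c7.png

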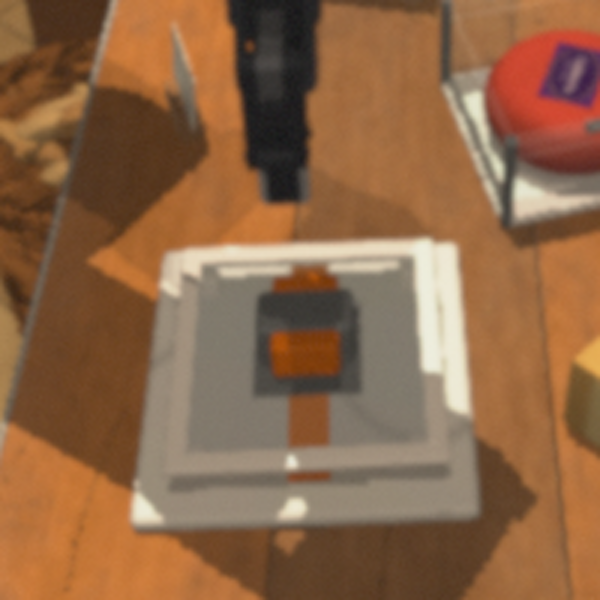

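The lid stands level and centred on the slab (rim about 165–450 in the crop, slab 130–480). The buttons are out and the gripper is clear.

```bash
python3 -c "
from rig import ctrl
print(ctrl.finish_job())"
```

```text
the job is handed in; nothing more can be done
None
```

The lid of the red wheel's keeper is off and stands level near the middle of the marble slab, buttons sprung out and gripper clear; I handed the job in at about 11 s of the 48 s, and no verdict was returned.

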